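# Find and release the air valve left latched under its boot

### The job

One of the four air valves on the valve block has been left latched on: the metal pressure pin at the end of the row stands up, but the rubber boots over the keys all look alike. Tap the boots lightly to feel which button has stayed down (its boot sinks softly), then press that key fully home and let it spring back, so that the valve is off and the pressure pin drops. Do not push in any of the other three keys, and do not pick up or shift anything on the bench.

Things in the scene. Friction and masses are not known exactly. Their poses are not given: they have to be found in the camera images.
- valve_block: Aluminium air valve block with dark end plates, 84 x 286 x 58 mm, standing fixed on the table. Origin: centre of its underside; its x axis points to the side with the brass hose fittings, its y axis runs along the row of keys, z up. Its grey deck is 58 mm above the table. Seen from the plain side (block y to the left), the deck carries from left to right: keys 1, 2, 3, 4 at block x = 0 and y = +108, +52, -4, -60 mm, then the pressure pin at x = +26, y = -108 mm.
- key_1_top (a point): Centre of the flat top (27 mm across, 82 mm above the table) of key 1: a black rubber boot, 34 mm wide at the foot, 24 mm high. All four look alike and stand equally high, latched or not. Push-push buttons inside: pressed past 12 mm and let go, a latched one comes up again, but one that was up stays down.
- key_1 (a joint): How far boot 1 is pushed down: 0 at rest, 13.5 mm at the stop. The boot alone is soft (0.4 N at first, 1.2 N at 8 mm). If its valve is off, the button stands 1 mm below the boot top's inside and resists from there, 6.5 N rising to about 12 N at the stop. If latched, the button stays down: the boot sinks softly for about 8 mm, then meets it (about 10 N to move it on).
- key_2_top (a point): Centre of the flat top (27 mm across, 82 mm above the table) of key 2: a black rubber boot, 34 mm wide at the foot, 24 mm high. All four look alike and stand equally high, latched or not. Push-push buttons inside: pressed past 12 mm and let go, a latched one comes up again, but one that was up stays down.
- key_2 (a joint): How far boot 2 is pushed down: 0 at rest, 13.5 mm at the stop. The boot alone is soft (0.4 N at first, 1.2 N at 8 mm). If its valve is off, the button stands 1 mm below the boot top's inside and resists from there, 6.5 N rising to about 12 N at the stop. If latched, the button stays down: the boot sinks softly for about 8 mm, then meets it (about 10 N to move it on).
- key_3_top (a point): Centre of the flat top (27 mm across, 82 mm above the table) of key 3: a black rubber boot, 34 mm wide at the foot, 24 mm high. All four look alike and stand equally high, latched or not. Push-push buttons inside: pressed past 12 mm and let go, a latched one comes up again, but one that was up stays down.
- key_3 (a joint): How far boot 3 is pushed down: 0 at rest, 13.5 mm at the stop. The boot alone is soft (0.4 N at first, 1.2 N at 8 mm). If its valve is off, the button stands 1 mm below the boot top's inside and resists from there, 6.5 N rising to about 12 N at the stop. If latched, the button stays down: the boot sinks softly for about 8 mm, then meets it (about 10 N to move it on).
- key_4_top (a point): Centre of the flat top (27 mm across, 82 mm above the table) of key 4: a black rubber boot, 34 mm wide at the foot, 24 mm high. All four look alike and stand equally high, latched or not. Push-push buttons inside: pressed past 12 mm and let go, a latched one comes up again, but one that was up stays down.
- key_4 (a joint): How far boot 4 is pushed down: 0 at rest, 13.5 mm at the stop. The boot alone is soft (0.4 N at first, 1.2 N at 8 mm). If its valve is off, the button stands 1 mm below the boot top's inside and resists from there, 6.5 N rising to about 12 N at the stop. If latched, the button stays down: the boot sinks softly for about 8 mm, then meets it (about 10 N to move it on).
- pressure_pin (a joint): Height by which the pressure pin stands out: 0 = sunk in its collar (no valve on), about 5 mm = some valve of the block is latched on. It does not tell which. It follows any key that is held pushed in by more than 4 mm, up to 11 mm.
- pressure_pin_top (a point): Centre of the pressure pin's tip: an 11 mm light metal pin in a low black collar at the end of the row, its tip 63 mm above the table when sunk.
- nut_0: Bystander, not to be moved: castle nut, 25 x 22 x 18 mm, lying near the block. Origin: centre of its underside.
- nut_1: Bystander, not to be moved: second castle nut, 25 x 22 x 18 mm, near the block. Origin: centre of its underside.
- plug_gauge: Bystander, not to be moved: go / no-go plug gauge, 135 mm long, 19 mm thick, near the block. Origin: centre of its underside.
- grease_tube: Bystander, not to be moved: half squeezed tube, 150 x 57 x 40 mm, beside the block. Origin: centre of its underside.
- sleeve_b: Bystander, not to be moved: black rubber sleeve, 75 mm long, 18 mm across, beside the block. Origin: centre of its underside.
- tape_roll: Bystander, not to be moved: roll of brown paper tape lying flat, 89 mm across, 19 mm high, at the right. Origin: centre of its underside.

How it is judged:
By the outcome, as a careful person would: the job done as asked, in the order asked, and still so for the second after the job is handed in, with the robot touching nothing.
It also fails if it takes over 48 s, if anything falls off the work surface, if the arm or the gripper's body presses on something with over 40 N, if the wrist force passes 120 N, or if a joint passes its speed limit or range.

### The arm

A 7-joint arm with a two-finger parallel gripper is mounted at the origin on a cart in front of the work surface, level with it; the furniture and walls round the work are solid. World frame = base frame: x ahead of the robot, y to its left, z up, the work surface at z = 0. Lengths are in m, angles in rad, forces in N, time in s.
With the tool pointing down it reaches from about 0.35 to 0.9 m from the base axis. Payload 8.1 kg.
Tool frame: the origin (TCP) lies at the centre of the arm's flange, where the gripper is bolted on; the fingertips stand 178 mm ahead of it and the grasp point (between the pads) lies 159 mm ahead of it; z points along the fingers, y is the line along which they close (so a half turn about z gives the same grasp; the last joint's range is limited). The gripper opens to 92 mm and grips with 3 to 60 N. Pads are 19 mm wide; open, the fingers measure 130 mm over their backs; the gripper's body (75 mm by 190 mm) begins 47 mm behind the grasp point.
Start: joints at [-1.393, 0.434, 0.025, 1.573, -0.012, 1.134, -0.075], TCP at [0.173, 0.601, 0.405] pointing down, gripper open.
Joint ranges: [-2.62, 2.62], [-0.44, 2.09], [-1.27, 1.32], [0.08, 2.57], [-1.32, 4.46], [0.12, 2], [-2.74, 2.74]. Speed limits (rad/s): [2.22, 2.22, 3.01, 3.01, 3.14, 3.14, 3.14].

### API

Orientations are given as a rotation vector (axis times angle).
In Python, from cell import arm gives the robot as it stands. The module is installed in compiled form; this text tells all that it offers.
- The arm moves only by the shell command python3 -m inch 'ROWS' [FORCE]. ROWS is text: rows parted by semicolons, each of 5 numbers parted by spaces: the shift along the tool's x, y, z in m, then the turn about the tool's z in rad, then the finger opening in m, from 0 to 0.0918. In form: x y z roll fingers; .... A call has 1 to 5 rows; each row is the pose to reach, as a shift and turn from the pose commanded when the call began, along the tool's axes at that moment; what a row does not reach only later rows make up. A row lasts 1/10 s, in which the tool goes at most 50 mm and 8.59 degrees, less where a joint would pass 70% of its speed; a pose out of reach is approached as far as the arm can. A call with a gripper value outside its range is refused whole. The fingers move at their own pace and stop on an object; FORCE is the grip in N (left out, the last holds). Time passes only in rows, so rows that repeat a pose let the fingers close. It gives the time, the measured TCP pose, the force, the opening and the grip force at its end, in the units of the state.
- arm.observe(): the state, without advancing time (a new reading comes with each control period).
- arm.get_image(name): name is "scene" or "top"; returns the picture (480x640x3 uint8, red, green, blue); there is no depth.
- arm.get_calibration(name): a dict with "intrinsics" (3x3 intrinsics, pixels), "pose" (4x4, takes a point from camera to world coordinates). Camera axes: x right, y up, looking along -z (the intrinsics and any distortion apply to the point x, -y, -z); pixel columns grow to the right and rows downward; lengths in m; the calibration is good to about 2 mm. A picture is of the moment at which its call begins. get_calibration takes no time and is no camera call.
- arm.sign_off(): hands the job in; it is judged then, once.
Trained networks look in the newest picture that a camera, given by its name, has taken for a name from the list of things; names that differ only in an ending like _2 or _b are one class to them, and where a whole thing is asked for, a point or a joint stands for the part that bears it (a point fixed in the world has none). Each returns a list of dicts, best first, with "conf" (0 to 1); they miss things now and then, are a little off and sometimes report something else, mostly with a low value. They report only what shows in the picture. A call takes as long as a camera call.
- arm.look_for(camera, query): "point" ([row, column] in pixels, amid what is visible of it).
- arm.silhouettes(camera, query): "region" (480x640 bool, what is visible of it) and "point" ([row, column] in pixels, amid what is visible of it).
- arm.place_of(camera, query): "point" ([row, column] in pixels: a listed point, or the origin of a listed thing).
The state is a dict: "clock": time; "joints": joint angles; "dq": joint speeds; "joint_efforts": joint torques, N m; "position": TCP position; "ee_rot": TCP orientation; "force": force on the tool from outside, world axes, zero at the start; "ft_torque": the same for the moment, N m; "width": opening from 0.0 (shut) to 1.0 (fully open); "gripper_force": force on a finger pad.
Only numpy, scipy, OpenCV 4.12 (cv2) and the standard library are available. Lean on these libraries where they do the work, as an engineer would, in place of code of your own. Each camera call takes 0.05 s, during which the arm holds its last target. There are 200 camera calls.

## Working session

There is one attempt and no reset: what is moved stays moved. The work goes in short steps, Python scripts to look and compute and a shell command to move; the robot and the scene stay as the last step left them, time stands still between calls to the robot, and variables do not carry over. Pictures are saved under pics/ and viewed, at most 10 in all, crops included, and the job is handed in when it is done.

```bash
mkdir -p pics; cat > h.py <<'E'
import numpy as np,cv2
from cell import arm
from scipy.spatial.transform import Rotation as R
def ray(cam,p,z):
    c=arm.get_calibration(cam);K=np.array(c["intrinsics"]);P=np.array(c["pose"])
    d=np.linalg.inv(K)@[p[1],p[0],1];d=P[:3,:3]@[d[0],-d[1],-d[2]];o=P[:3,3]
    return o+d*(z-o[2])/d[2]
E
python3 - <<'E'
from h import *
for c in ("scene","top"):
    im=arm.get_image(c);cv2.imwrite(f"pics/{c}0.png",im[:,:,::-1])
    for q,z in [("key_1_top",.082),("key_2_top",.082),("key_3_top",.082),("key_4_top",.082),("pressure_pin_top",.068),("valve_block",0)]:
        for r in arm.place_of(c,q)[:4]: print(c,q,np.round(r["point"]),round(r["conf"],2),ray(c,r["point"],z).round(4))
s=arm.observe();print({k:np.round(s[k],4) for k in s})
print(R.from_rotvec(s["ee_rot"]).as_matrix().round(3))
E
```

```text
scene key_1_top [210. 285.] 0.5 [0.5508 0.1342 0.082 ]
scene key_1_top [234. 314.] 0.31 [0.5461 0.0185 0.082 ]
scene key_2_top [222. 296.] 0.65 [0.5429 0.082  0.082 ]
scene key_4_top [245. 329.] 0.64 [ 0.5475 -0.0308  0.082 ]
scene pressure_pin_top [255. 354.] 0.43 [ 0.58   -0.0809  0.068 ]
scene valve_block [257. 314.] 0.64 [0.5512 0.0229 0.    ]
top key_1_top [222. 237.] 0.77 [0.5566 0.1365 0.082 ]
top key_2_top [222. 267.] 0.47 [0.557  0.0786 0.082 ]
top key_3_top [221. 296.] 0.49 [0.5574 0.0235 0.082 ]
top key_4_top [223. 324.] 0.8 [ 0.5519 -0.0305  0.082 ]
top pressure_pin_top [210. 354.] 0.45 [ 0.5784 -0.0895  0.068 ]
top valve_block [227. 295.] 0.94 [0.5584 0.0308 0.    ]
{'clock': np.float64(0.7), 'joints': array([-1.3926,  0.4345,  0.025 ,  1.5732, -0.0116,  1.134 , -0.0751]), 'dq': array([-0.0003,  0.0006,  0.0013, -0.0012, -0.0009, -0.001 , -0.0012]), 'joint_efforts': array([ 1.50000e-03, -6.67511e+01,  9.84800e-01, -3.14757e+01,
       -6.06000e-02,  3.28000e-02, -0.00000e+00]), 'position': array([0.1732, 0.6005, 0.4047]), 'ee_rot': array([ 0.4397,  3.1106, -0.    ]), 'force': array([-0.5004, -0.5412, -0.4587]), 'ft_torque': array([0.0021, 0.023 , 0.0462]), 'gripper_force': np.float64(0.0), 'width': np.float64(1.0013)}
[[-0.961  0.277  0.   ]
 [ 0.277  0.961 -0.   ]
 [-0.     0.    -1.   ]]
```

View pics/top0.png

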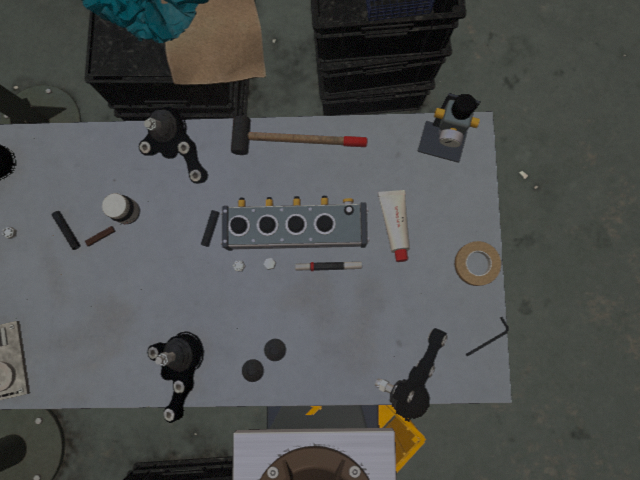

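View pics/scene0.png

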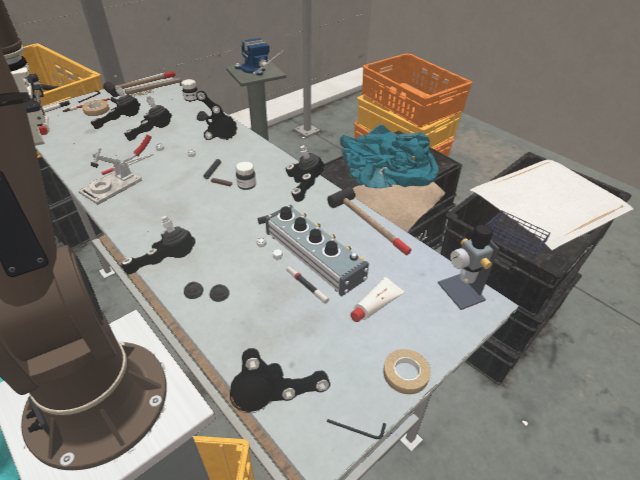

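```bash
python3 - <<'E'
from h import *
k=np.array([[.5566,.1365],[.557,.0786],[.5574,.0235],[.5519,-.0305]])
y=np.array([.108,.052,-.004,-.060])
sx=np.polyfit(y,k[:,0],1);sy=np.polyfit(y,k[:,1],1);print(sx,sy,np.c_[np.polyval(sx,y),np.polyval(sy,y)])
s=arm.observe();M=R.from_rotvec(s["ee_rot"]).as_matrix()
for yy in y:
    t=np.array([np.polyval(sx,yy),np.polyval(sy,yy),.115+.178]);print((M.T@(t-s["position"])).round(4))
E
```

```text
[0.02446429 0.55513786] [0.99303571 0.02819214] [[ 0.55778  0.13544]
 [ 0.55641  0.07983]
 [ 0.55504  0.02422]
 [ 0.55367 -0.03139]]
[-0.4984 -0.3403  0.1117]
[-0.5125 -0.3941  0.1117]
[-0.5266 -0.4479  0.1117]
[-0.5407 -0.5017  0.1117]
```

The top view shows the boots at rows 221–223, columns 237, 267, 296 and 324, with the pin at (210, 349) on the right. The scene view agrees, and the spacing (about 56 mm) and height match the description. I'll move over key 1 with the fingers shut.

```bash
python3 -m inch '-0.498 -0.340 0.06 0 0;-0.498 -0.340 0.06 0 0;-0.498 -0.340 0.06 0 0;-0.498 -0.340 0.06 0 0;-0.498 -0.340 0.06 0 0' 20
cat > go.py <<'E'
from h import *
import sys
s=arm.observe();M=R.from_rotvec(s["ee_rot"]).as_matrix()
y=[.108,.052,-.004,-.060][int(sys.argv[1])-1]
t=np.array([.5551+.0245*y,.0282+.993*y,float(sys.argv[2])+.178])
print("shift",(M.T@(t-s["position"])).round(4),"pos",s["position"].round(4),"F",s["force"].round(2),"w",s["width"],"t",s["clock"])
E
python3 go.py 1 .115
```

```text
clock: 1.2
position: [0.3327, 0.4071, 0.3801]
ee_rot: [0.439, 3.11, 0.001]
force: [0.9, 0.1, 0.3]
width: 0.614
gripper_force: 0.0
shift [-0.2915 -0.1988  0.087 ] pos [0.3327 0.4071 0.3801] F [0.94 0.14 0.3 ] w 0.6140612275110322 t 1.2
```

```bash
python3 -m inch '-0.29 -0.198 0.06 0 0;-0.29 -0.198 0.06 0 0;-0.29 -0.198 0.06 0 0;-0.29 -0.198 0.06 0 0;-0.29 -0.198 0.06 0 0' >/dev/null
python3 go.py 1 .115
```

```text
shift [-0.0879 -0.0598  0.0449] pos [0.4898 0.2172 0.3379] F [ 0.59  0.14 -0.3 ] w 0.18232248086966824 t 1.7
```

```bash
python3 -m inch '-0.08 -0.055 0.03 0 0;-0.08 -0.055 0.03 0 0;-0.08 -0.055 0.03 0 0;-0.08 -0.055 0.03 0 0;-0.08 -0.055 0.03 0 0' >/dev/null
python3 go.py 1 .100
```

```text
shift [-0.0102 -0.0071  0.03  ] pos [0.5499 0.1451 0.308 ] F [ 0.04  0.38 -0.12] w 0.004177305236501842 t 2.2
```

```bash
python3 -m inch '-0.01 -0.007 0.025 0 0;-0.01 -0.007 0.025 0 0;-0.01 -0.007 0.025 0 0;-0.01 -0.007 0.025 0 0' >/dev/null
python3 go.py 1 .082
python3 - <<'E'
from h import *
im=arm.get_image("scene")[150:310,220:420];cv2.imwrite("pics/s1.png",cv2.resize(im,None,fx=3.5,fy=3.5,interpolation=cv2.INTER_CUBIC)[:,:,::-1])
E
```

```text
shift [-0.     -0.0002  0.0239] pos [0.5578 0.1356 0.2839] F [ 0.19  0.5  -0.22] w 0.004334636760292298 t 2.6
```

View pics/s1.png

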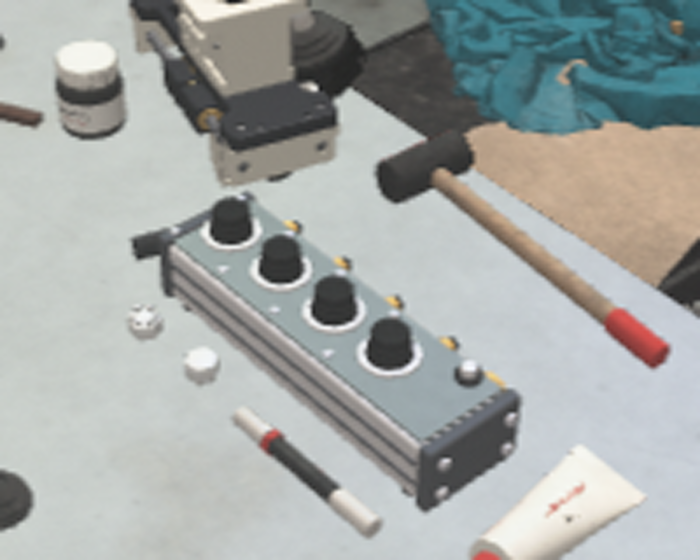

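The picture shows the gripper near crop (280, 178), while boot 1 is at (230, 205). I'll project the tool points to see which part of the gripper this is.

```bash
python3 - <<'E'
from h import *
c=arm.get_calibration("scene");K=np.array(c["intrinsics"]);P=np.linalg.inv(np.array(c["pose"]))
s=arm.observe();M=R.from_rotvec(s["ee_rot"]).as_matrix()
print(P[:3,:3].round(2), np.array(c["pose"])[:3,3])
for d in ([0,0,0],[0,0,.112],[0,.095,.112],[0,-.095,.112],[.037,0,.112],[0,0,.178]):
    w=s["position"]+M@d; q=P@np.r_[w,1];q=K@[q[0],-q[1],-q[2]];q=q[:2]/q[2];print(d,w.round(3),((q-[220,150])*3.5).round())
im=arm.get_image("top")[150:310,180:420];cv2.imwrite("pics/t1.png",cv2.resize(im,None,fx=3.3,fy=3.3,interpolation=cv2.INTER_CUBIC)[:,:,::-1])
E
```

```text
[[ 0.75 -0.66  0.02]
 [ 0.45  0.52  0.73]
 [-0.49 -0.54  0.69]] [ 0.0201552  -0.57861263  0.79137285]
[0, 0, 0] [0.558 0.135 0.284] [224. -50.]
[0, 0, 0.112] [0.558 0.136 0.172] [230.  99.]
[0, 0.095, 0.112] [0.584 0.227 0.172] [179.  29.]
[0, -0.095, 0.112] [0.532 0.044 0.172] [287. 179.]
[0.037, 0, 0.112] [0.522 0.146 0.172] [179. 113.]
[0, 0, 0.178] [0.558 0.136 0.106] [234. 178.]
```

View pics/t1.png

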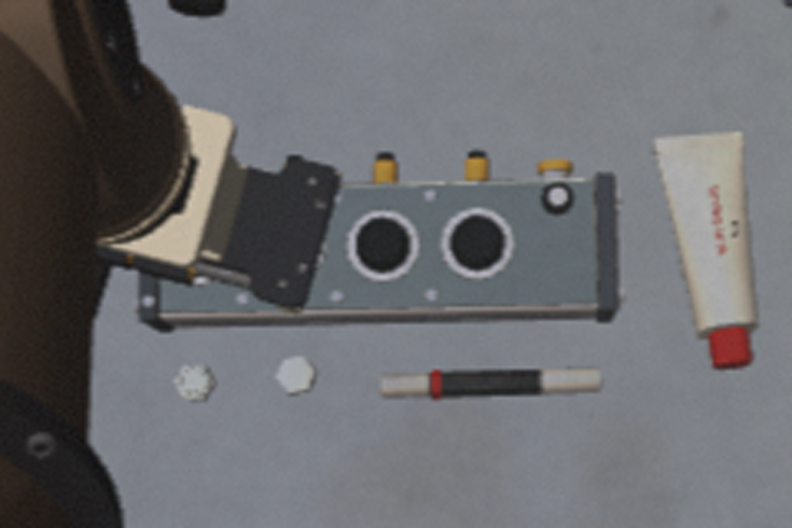

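The projection matches: the visible part is the body's end, and the hidden tips are over boot 1 at z 0.106. Now I'll tap down in small steps.

```bash
python3 -m inch '0 0 0.015 0 0;0 0 0.021 0 0;0 0 0.021 0 0;0 0 0.021 0 0' ; for i in 1;do python3 -m inch '0 0 0.001 0 0;0 0 0.001 0 0';done; python3 -m inch '0 0 0.001 0 0;0 0 0.001 0 0'; python3 -m inch '0 0 0.001 0 0;0 0 0.001 0 0'
```

```text
clock: 3.1
position: [0.5581, 0.1345, 0.2622]
ee_rot: [0.44, 3.111, 0.0]
force: [-0.3, 0.1, -0.5]
width: 0.006
gripper_force: 0.0
clock: 3.3
position: [0.5582, 0.1344, 0.2612]
ee_rot: [0.44, 3.11, 0.0]
force: [-0.0, 0.1, 0.3]
width: 0.008
gripper_force: 0.0
clock: 3.5
position: [0.5581, 0.1344, 0.2599]
ee_rot: [0.44, 3.11, 0.0]
force: [1.3, 0.1, 1.2]
width: 0.007
gripper_force: 0.2
clock: 3.7
position: [0.5581, 0.1344, 0.2588]
ee_rot: [0.44, 3.111, 0.0]
force: [0.4, -0.4, 0.5]
width: 0.006
gripper_force: 0.2
```

```bash
python3 -m inch '0 0 0.001 0 0;0 0 0.001 0 0'|egrep 'pos|force'; python3 -m inch '0 0 0.0005 0 0;0 0 0.0005 0 0'|egrep 'pos|force'
```

```text
position: [0.5581, 0.1344, 0.2578]
force: [0.8, -0.6, 0.4]
gripper_force: 0.3
position: [0.5581, 0.1344, 0.2573]
force: [-0.1, -0.1, 0.1]
gripper_force: 0.3
```

```bash
for i in 1; do python3 -m inch '0 0 0.001 0 0;0 0 0.001 0 0'|egrep 'pos|force'; python3 -m inch '0 0 0.001 0 0;0 0 0.001 0 0'|egrep 'pos|force';python3 -m inch '0 0 0 0 0;0 0 0 0 0'|egrep 'pos|force'; done
```

```text
position: [0.5581, 0.1344, 0.2563]
force: [0.2, 0.1, -0.5]
gripper_force: 0.4
position: [0.558, 0.1344, 0.2553]
force: [-1.1, 0.1, 0.8]
gripper_force: 0.4
position: [0.5581, 0.1344, 0.2554]
force: [0.2, -0.2, 1.2]
gripper_force: 0.4
```

Boot 1 sinks softly to about 4.6 mm. I'll compare with key 2 to confirm the contact height.

```bash
python3 -m inch '0 0 -0.02 0 0;0 0 -0.02 0 0;-0.0144 -0.0538 -0.02 0 0;-0.0144 -0.0538 -0.02 0 0;-0.0144 -0.0538 -0.02 0 0'|egrep 'force'; python3 -m inch '0 0 0 0 0;0 0 0 0 0' >/dev/null; python3 go.py 2 .082
```

```text
force: [-0.5, 0.8, -0.9]
gripper_force: 0.0
shift [ 0.0005 -0.0003  0.0151] pos [0.5569 0.08   0.2751] F [ 1.25 -0.1  -0.38] w 0.007850759926316262 t 5.4
```

```bash
python3 -m inch '0 0 0.014 0 0;0 0 0.014 0 0;0 0 0.014 0 0;0 0 0.014 0 0'|egrep 'pos|force';  for i in 1; do python3 -m inch '0 0 0.001 0 0;0 0 0.001 0 0'|egrep 'pos|force'; python3 -m inch '0 0 0.001 0 0;0 0 0.001 0 0'|egrep 'pos|force';python3 -m inch '0 0 0.0005 0 0;0 0 0.0005 0 0'|egrep 'pos|force'; done
```

```text
position: [0.5571, 0.0791, 0.2617]
force: [-0.2, -0.1, 0.2]
gripper_force: 0.0
position: [0.557, 0.0788, 0.2606]
force: [-0.6, 0.8, -0.1]
gripper_force: 0.0
position: [0.5571, 0.0787, 0.2595]
force: [-0.3, 0.3, 0.3]
gripper_force: 0.2
position: [0.5571, 0.0787, 0.2593]
force: [-1.1, 0.1, 6.8]
gripper_force: 3.1
```

Key 2 resists with 6.8 N at about 1 mm, so it is off and key 1 is the latched one. I'll go back and press key 1.

```bash
python3 -m inch '0 0 -0.016 0 0;0 0 -0.016 0 0;0.0141 0.0538 -0.016 0 0;0.0141 0.0538 -0.016 0 0;0.0141 0.0538 -0.016 0 0'|egrep 'force'; python3 -m inch '0 0 0 0 0;0 0 0 0 0' >/dev/null; python3 go.py 1 .082
```

```text
force: [0.4, -0.4, 0.4]
gripper_force: 0.0
shift [0.0013 0.0023 0.0146] pos [0.5583 0.1329 0.2746] F [-0.32 -0.11 -0.58] w 0.005285874648409605 t 7.1
```

```bash
python3 -m inch '0.001 0.002 0.012 0 0;0.001 0.002 0.016 0 0;0.001 0.002 0.018 0 0;0.001 0.002 0.020 0 0;0.001 0.002 0.020 0 0'|egrep 'pos|force'; python3 -m inch '0 0 0.002 0 0;0 0 0.004 0 0;0 0 0.004 0 0'|egrep 'pos|force'; python3 -m inch '0 0 0.001 0 0;0 0 0.002 0 0;0 0 0.002 0 0'|egrep 'pos|force'
```

```text
position: [0.5579, 0.1363, 0.2546]
force: [0.2, -0.9, 0.2]
gripper_force: 0.5
position: [0.5581, 0.1364, 0.2515]
force: [-4.0, -1.9, 9.7]
gripper_force: 5.4
position: [0.5581, 0.1363, 0.2498]
force: [-3.8, -2.0, 11.5]
gripper_force: 6.1
```

```bash
python3 -m inch '0 0 0.001 0 0;0 0 0.002 0 0;0 0 0.002 0 0'|egrep 'pos|force'; python3 -m inch '0 0 0.001 0 0;0 0 0.0015 0 0;0 0 0.0015 0 0'|egrep 'pos|force'; python3 -m inch '0 0 0.001 0 0;0 0 0.001 0 0;0 0 0.001 0 0'|egrep 'pos|force'
```

```text
position: [0.5581, 0.1363, 0.248]
force: [-4.0, -1.9, 14.6]
gripper_force: 7.2
position: [0.5581, 0.1363, 0.2471]
force: [-6.2, -1.3, 21.1]
gripper_force: 10.7
position: [0.5581, 0.1363, 0.2466]
force: [-7.7, -2.7, 25.2]
gripper_force: 12.8
```

The force is climbing against the stop (travel about 13.5 mm), so the key is home. Lifting straight up and clear.

```bash
python3 -m inch '0 0 -0.01 0 0;0 0 -0.02 0 0;0 0 -0.04 0 0;0 0 -0.08 0 0;0 0 -0.12 0 0'|egrep 'pos|force'; python3 -m inch '0.05 0.1 -0.03 0 0;0.05 0.1 -0.03 0 0;0.05 0.1 -0.03 0 0;0.05 0.1 -0.03 0 0;0.05 0.1 -0.03 0 0'|egrep 'clock|pos|force'
python3 - <<'E'
from h import *
a=cv2.imread("pics/scene0.png")[190:300,250:380];b=arm.get_image("scene")[190:300,250:380,::-1]
cv2.imwrite("pics/cmp.png",cv2.resize(np.vstack([a,b]),None,fx=2.7,fy=2.7,interpolation=cv2.INTER_CUBIC))
a=cv2.imread("pics/scene0.png")[240:275,335:375];b=arm.get_image("scene")[240:275,335:375,::-1]
cv2.imwrite("pics/pin.png",cv2.resize(np.hstack([a,b]),None,fx=9,fy=9,interpolation=cv2.INTER_CUBIC))
E
```

```text
position: [0.5576, 0.1365, 0.3652]
force: [1.1, 0.2, 0.2]
gripper_force: 0.0
clock: 10.1
position: [0.5376, 0.2458, 0.394]
force: [0.6, -0.6, -0.8]
gripper_force: 0.0
```

View pics/pin.png

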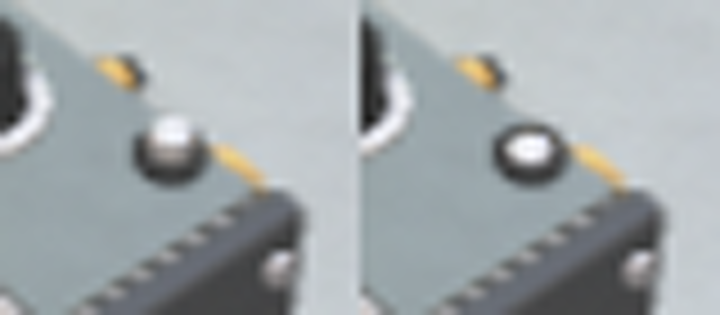

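View pics/cmp.png

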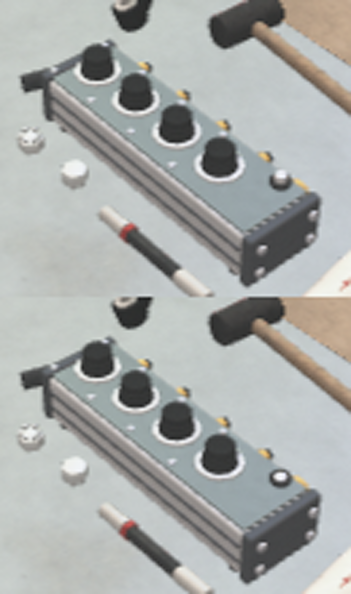

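Before, the pin stood up at crop (172, 130). Now it's sunk in its collar at (528, 148). All four boots are up and nothing around the block has moved.

```bash
python3 -c "
from cell import arm
print(arm.sign_off())"
```

```text
the job is handed in; nothing more can be done
None
```

Key 1 was the latched valve: I pressed it fully home and let it spring back, the pressure pin has dropped, and I handed the job in; key 2 was only tapped (about 1 mm), keys 3 and 4 weren't touched, and nothing near the block moved.

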